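# Fit the drip plate into the titrator deck

## Robot

A 6-joint arm with a two-finger parallel gripper is mounted at the origin on the work surface. World frame = base frame: x ahead of the robot, y to its left, z up, the work surface at z = 0. Lengths are in m, angles in rad, forces in N, time in s.
With the tool pointing down it reaches from about 0.35 to 0.85 m from the base axis. Payload 8.1 kg.
Tool frame: the origin (TCP) lies on the mounting face of the last link; the fingertips stand 186 mm ahead of it and the grasp point (between the pads) lies env.pinch_z ahead of it (env.pinch_z is the distance from the TCP to the grasp point, in m); z points along the fingers, y is the direction in which the jaws open and shut (so a half turn about z gives the same grasp; the last joint's range is limited). The gripper opens to 93 mm and grips with 3 to 60 N. Pads are 15 mm wide; open, the fingers measure 128 mm over their backs; the gripper's body (75 mm by 188 mm) begins 65 mm behind the grasp point.
Start: joints at [1.211, 0.13, 1.488, -0, 1.523, -0.085], TCP at [0.163, 0.577, 0.405] pointing down, gripper open.
Joint ranges: [-2.96, 2.96], [-0.89, 2.26], [0.02, 2.5], [-1.34, 4.48], [0, 2.73], [-2.66, 2.66]. Speed limits (rad/s): [2.39, 2.39, 2.79, 3.14, 3.14, 3.14].

## Interface

Orientations are given as a unit quaternion [w, x, y, z].
In Python, from rig import readout, vision, env gives the robot as it stands. The module is installed in compiled form; this text tells all that it offers.
- The arm moves only by the tool send_rows, never from a script. Its argument "targets" is one flat list of numbers, 7 for each row, row after row: the opening in per cent of the stroke, from 0 (shut) to 100 (fully open), then the shift along the tool's x, y, z in mm, then the turn, a rotation vector about the tool's x, y, z in rad. In form: [jaw, dx, dy, dz, rx, ry, rz, jaw, dx, dy, dz, rx, ry, rz, ...]. A call has exactly 10 rows; each row is the pose to reach, as a shift and turn from the pose commanded when the call began, along the tool's axes at that moment; what a row does not reach only later rows make up. A row lasts 1/12 s, in which the tool goes at most 41.7 mm and 7.16 degrees, less where a joint would pass 70% of its speed; a pose out of reach is approached as far as the arm can. A call with a gripper value outside its range is refused whole. The fingers move at their own pace and stop on an object; "grip_force" is the grip in N (left out, the last holds). Time passes only in rows, so rows that repeat a pose let the fingers close, or fill a call up. It gives the time, the measured TCP pose, the force and the opening at its end, in the units of the state.
- readout.sense(): the state, without advancing time (a new reading comes with each control period).
- vision.snapshot(name): name is "scene" or "top" or "wrist"; returns a dict with "img" (400x640x3 uint8, red, green, blue), "intrinsics" (3x3 intrinsics, pixels), "rvec" (rotation vector, rad) and "tvec" (3), from world to camera coordinates, as OpenCV has them. Camera axes: x right, y down, z forward; pixel columns grow to the right and rows downward; lengths in m; the calibration is good to about 2 mm. A picture is of the moment at which its call begins. There is no depth.
- env.finish_job(): hands the job in, once; it reports no verdict.
The state is a dict: "time_s": time; "q": joint angles; "qd": joint speeds; "joint_efforts": joint torques, N m; "ee_pos": TCP position; "ee_rot": TCP orientation; "wrist_force": force on the tool from outside, world axes, zero at the start; "moment": the same for the moment, N m; "finger_gap": finger opening in m.
Only numpy, scipy, OpenCV 4.12 (cv2) and the standard library are available. Lean on these libraries where they do the work, as an engineer would, in place of code of your own. Each camera call takes 0.05 s, during which the arm holds its last target. There are 200 camera calls.

## Task

Slide the blue drip plate along the titrator's white deck until its front edge is tucked fully home under the blue retaining lip and its rear edge rides on the orange spring catch, then press the rear edge down until it snaps in under the catch and the plate lies flat in its well. Leave the amber bottle, the beaker and the white jar where they stand.

Things in the scene. Friction and masses are not known exactly. Their poses are not given: they have to be found in the camera images.
- deck: Titrator, fixed: low white deck 190 mm wide and white tower. Origin on the bench under the middle of the sill edge; x along the deck towards the lip, z up. Loading deck, top 50 mm up: x = -275 to 0 mm. Well: x = 0 to 123, y = -47 to 47 mm, floor 16.5 mm below deck top. Tower: x = 150 to 245 mm, 150 mm high, glass cell and electrode on it to 340 mm.
- lip_edge (a point): Middle of the lower front edge of the blue retaining lip, 46 mm above the bench, at x = 111 mm of the deck. The lip covers the last 12 mm of the well (x = 111 to 123); its underside is 4 mm below the deck top, its top 4 mm above it.
- sill_edge (a point): Middle of the sill edge where deck ends and well begins, 50 mm above the bench, x = 0 of the deck. Grey guide rails on both sides of the path, 10 mm high, 94 mm apart, run from x = -20 to 123 mm; before that they flare out to 140 mm apart at x = -70 mm.
- plate: Blue metal drip plate with five black cross slots, 120 (its x) x 90 (y) x 8 mm, corners rounded 12 mm, about 0.2 kg. Origin: centre of its underside; x towards its front edge. Starts loose on the deck before the rails, front roughly towards the lip, a bit turned and off-centre. No handle, too wide to grip: push it at its rear edge (two spread fingers straighten it, the rails guide it).
- front_edge (a point): Middle of the plate's upper front edge (60 mm ahead of centre, 8 mm above the underside). Once half the plate is past the sill, the front tips down to the well floor and slides on under the lip; the rear lifts meanwhile by up to 17 mm.
- rear_edge (a point): Middle of the plate's upper rear edge (60 mm behind centre). With the front fully home against the well's far wall, the rear edge is 2 to 4 mm past the sill, on the bevel of the catch, its top 3 to 5 mm above the deck; the last push home can take up to 15 N. A yellow stripe 20 mm in from this edge marks where to press. Seated, the plate's top is 8.5 mm below the deck top.
- catch (a joint): Orange spring catch, 50 mm wide, in the middle of the sill, top level with the deck. 0 m when sprung out (its nose then juts 5 mm into the well), up to 0.008 m when pushed back into the sill. Its top is bevelled: pressing the plate's rear down on it with about 4 to 8 N pushes it back; press on down to the well floor and it springs out over the plate.
- reagent: Bystander: amber bottle, 60 mm across, 115 mm high, standing on the bench; origin at the centre of its foot.
- beaker: Bystander: glass beaker, 70 mm across, 85 mm high, on the bench; origin at the centre of its foot.
- jar: Bystander: white jar, 64 mm across, 75 mm high, on the bench; origin at the centre of its foot.
Things that resemble listed ones, but are neither listed nor needed, are in the scene too. Of the things that look like the plate, the largest one is meant.

How it is judged:
By the outcome, as a careful person would: the job done as asked, in the order asked, and still so for the second after the job is handed in, with the robot touching nothing.
It also fails if it takes over 46 s, if anything falls off the work surface, if the arm or the gripper's body presses on something with over 40 N, if the wrist force passes 120 N, or if a joint passes its speed limit or range.

## Working session

There is one attempt and no reset: what is moved stays moved. The work goes in short steps, Python scripts to look and compute and a tool call to move; the robot and the scene stay as the last step left them, time stands still between calls to the robot, and variables do not carry over. Pictures are saved under pics/ and viewed, about 8 in all and at most 12, crops included, and the job is handed in when it is done.

Besides the shell and the picture viewer there is one more tool, called after ">>>" as name(argument=value, ...) on one line, values as JSON. send_rows: Moves the arm, as the interface text tells. Its arguments: {"type":"object","properties":{"targets":{"type":"array","items":{"type":"number"}},"grip_force":{"type":"number"}},"required":["targets"]}

```bash
mkdir -p pics
cat > h.py <<'E'
import numpy as np, cv2
from rig import readout, vision, env
def snap(n,f=None):
    s=vision.snapshot(n)
    if f: cv2.imwrite('pics/'+f,s['img'][:,:,::-1])
    return s
def ray(s,px,z):
    R=cv2.Rodrigues(np.array(s['rvec'],float))[0]; t=np.array(s['tvec'],float).ravel()
    K=np.array(s['intrinsics']); c=-R.T@t
    px=np.atleast_2d(np.array(px,float))
    d=(R.T@(np.linalg.inv(K)@np.c_[px,np.ones(len(px))].T)).T
    return c+d*((z-c[2])/d[:,2])[:,None]
E
python3 - <<'E'
from h import *
print(readout.sense(), env.pinch_z)
a=snap('scene','s0.png'); b=snap('top','t0.png')
for s in (a,b): 
    np.set_printoptions(precision=4,suppress=True); print(s['intrinsics'],-cv2.Rodrigues(np.array(s['rvec']))[0].T@np.array(s['tvec']).ravel())
E
```

```text
{'time_s': 0.0, 'q': array([ 1.21059277e+00,  1.31166096e-01,  1.48925110e+00, -1.13110846e-05,
        1.52299011e+00, -8.54159872e-02]), 'qd': array([-5.75322137e-04,  1.14979595e-03,  7.59066923e-04,  1.51299413e-03,
       -8.18783585e-04,  2.31807822e-05]), 'joint_efforts': array([ 1.75517598e-03, -5.59864748e+01, -4.91747081e+01,  7.68183754e-02,
        3.60836217e-02, -1.58878661e-04]), 'ee_pos': array([0.1627175 , 0.577286  , 0.40369967]), 'ee_rot': array([-1.94982852e-04,  1.36961596e-01,  9.90575943e-01, -8.86143269e-04]), 'wrist_force': array([ 0.59914563, -0.4648883 ,  0.46033187]), 'moment': array([-0.04898787,  0.04254708,  0.01852597]), 'finger_gap': 0.09297247910629831} 0.1673
[[404.4079   0.     316.3793]
 [  0.     404.4079 194.0433]
 [  0.       0.       1.    ]] [1.1542 0.0594 0.875 ]
[[367.2347   0.     323.0205]
 [  0.     367.2347 195.1727]
 [  0.       0.       1.    ]] [0.4138 0.014  0.9135]
```

View pics/t0.png

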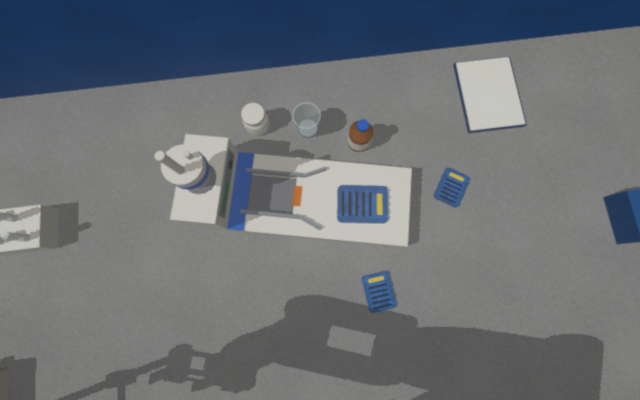

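View pics/s0.png

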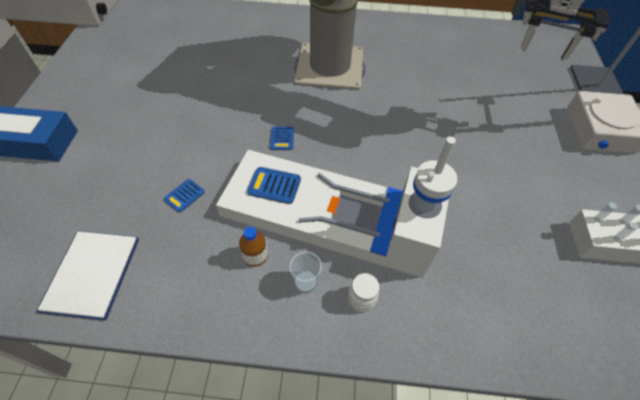

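The top view shows the plate at (362,204) with its yellow stripe to the right, the catch at (297,196) and the lip at (240,192). So +deck x points left in the image. The bottle at (360,135), the beaker at (307,120) and the jar at (255,118) all stand beside the deck. The scene view agrees, and the two smaller plates are decoys.

```bash
cat > m.py <<'E'
from h import *
np.set_printoptions(precision=4,suppress=True)
def masks(im):
    h=cv2.cvtColor(im,cv2.COLOR_RGB2HSV)
    return dict(blue=cv2.inRange(h,(100,120,60),(125,255,255)),orange=cv2.inRange(h,(5,180,150),(15,255,255)),
      yellow=cv2.inRange(h,(20,100,120),(32,255,255)),white=cv2.inRange(h,(0,0,180),(179,60,255)))
def blobs(m,amin=20):
    n,l,st,c=cv2.connectedComponentsWithStats(m)
    return [(i,st[i],c[i],np.argwhere(l==i)[:,::-1].astype(np.float32)) for i in range(1,n) if st[i][4]>=amin]
E
python3 - <<'E'
from m import *
for cam,roi in (('top',(160,430,120,260)),('scene',(200,460,130,290))):
    s=snap(cam)
    for k,m in masks(s['img']).items():
        z={'blue':.058,'orange':.05,'yellow':.058,'white':.05}[k]
        if k=='blue': m=cv2.morphologyEx(m,cv2.MORPH_CLOSE,np.ones((3,3)))
        for i,st,c,p in blobs(m):
            if not(roi[0]<c[0]<roi[1] and roi[2]<c[1]<roi[3]): continue
            w=ray(s,p,z)[:,:2].astype(np.float32)
            r=cv2.minAreaRect(w*1000)
            print(cam,k,st[4],c,'world',ray(s,c,z)[0,:2],'rect',np.round(r[0],1),np.round(r[1],1),round(r[2],1))
            if k=='white' and st[4]>3000: print(cv2.approxPolyDP(cv2.convexHull(w*1000),6,True)[:,0])
E
```

```text
top blue 107 [362.4019 124.8692] world [ 0.7541 -0.1251] rect [ 753.7 -125.3] [27.5 26.3] 82.9
top blue 1128 [240.1135 191.1011] world [0.6241 0.1887] rect [626.6 187.3] [ 37.4 187.4] 77.5
top blue 823 [364.8882 203.322 ] world [ 0.5579 -0.1022] rect [558.2 -96.4] [112.1  82.7] 81.3
top yellow 98 [379.  203.5] world [ 0.5533 -0.1353] rect [ 553.4 -135.4] [ 9.5 45.9] 81.2
top white 1038 [197.2592 147.8054] world [0.7483 0.2868] rect [741.7 289.6] [142.6  79.3] 77.9
top white 6893 [343.8239 204.0873] world [ 0.5636 -0.0531] rect [580.9 -20.2] [379.9 188.7] 77.5
[[ 542.4997  182.9395]
 [ 530.6975  183.9025]
 [ 449.4396 -184.0673]
 [ 629.6917 -224.8233]
 [ 679.2845  -12.477 ]
 [ 677.1637   32.1456]]
top white 377 [179.0557 175.3554] world [0.6835 0.3346] rect [684.8 334.5] [96.  42.6] 75.2
top white 1344 [195.1756 205.6287] world [0.6039 0.2997] rect [611.8 299.5] [105.4  89.6] 77.7
scene blue 414 [281.5145 136.4469] world [ 0.3976 -0.1   ] rect [400.6 -99.5] [84.6 60.8] 5.0
scene blue 1170 [275.4615 185.2829] world [ 0.5641 -0.0899] rect [561.8 -94.4] [117.   87.8] 81.6
scene blue 148 [
[... 656 characters left out ...]
5214 [289.0056 192.435 ] world [ 0.5764 -0.0542] rect [581.3 -19.4] [382.2 190.7] 77.5
[[ 550.7936  182.729 ]
 [ 531.7206  185.147 ]
 [ 450.0526 -183.5909]
 [ 627.9733 -224.4695]
 [ 682.3106   19.9229]
 [ 673.776    47.3895]]
scene white 310 [417.7258 174.1129] world [0.4801 0.2699] rect [479.2 267.2] [ 46.7 144.4] 56.6
scene white 565 [442.3097 179.8814] world [0.4918 0.3324] rect [491.1 330.2] [ 68.7 100.7] 37.7
scene white 32 [422.2188 176.5   ] world [0.4867 0.2812] rect [486.7 280.9] [ 9.8 22. ] 6.7
scene white 1158 [424.2193 227.9801] world [0.6421 0.2784] rect [610.5 274.3] [107.6 138. ] 77.5
scene white 531 [365.8701 286.0885] world [0.8029 0.1452] rect [801.7 145.3] [58.5 55.2] 73.1
```

Sill found at about (0.6005, 0.062), deck yaw 77.5°. The plate centre is at deck x ≈ -163, y ≈ +6 mm, turned +3.8°. I'll go behind the plate.

>>> send_rows(targets=[35,-575,-622,0,0,0,1.515,35,-575,-622,0,0,0,1.515,35,-575,-622,0,0,0,1.515,35,-575,-622,0,0,0,1.515,35,-575,-622,0,0,0,1.515,35,-575,-622,0,0,0,1.515,35,-575,-622,0,0,0,1.515,35,-575,-622,0,0,0,1.515,35,-575,-622,0,0,0,1.515,35,-575,-622,0,0,0,1.515])

```text
time_s: 1.03
ee_pos: [0.3522, 0.2044, 0.4048]
ee_rot: [0.0, 0.693, 0.721, 0.0]
wrist_force: [0.9, 0.3, -0.5]
finger_gap: 0.0339
```

```bash
cat > d.py <<'E'
import sys
from m import *
from scipy.spatial.transform import Rotation as Ro
S=np.array([.6005,.062]); A=np.radians(77.5)
u=np.array([np.cos(A),np.sin(A)]); v=np.array([-u[1],u[0]])
def deck(p): p=np.asarray(p)[...,:2]-S; return np.stack([p@u,p@v],-1)*1000
def state():
    r=readout.sense(); w,x,y,z=r['ee_rot']; R=Ro.from_quat([x,y,z,w])
    print('t',round(r['time_s'],2),'tool deck xy',deck(r['ee_pos']),'tip above deck',round((r['ee_pos'][2]-.236)*1000,2),'gap',round(r['finger_gap']*1000,1),
     'F deck u,v,z',r['wrist_force'][:2]@u,r['wrist_force'][:2]@v,r['wrist_force'][2])
    return r,R
def go(x,y,h):
    r,R=state()
    T=np.r_[S+(x*u+y*v)/1000,.236+h/1000]
    Rt=Ro.from_matrix(np.c_[np.r_[u,0],np.r_[-v,0],[0,0,-1]])
    print('delta mm',np.round(R.inv().apply(T-r['ee_pos'])*1000,1),'rot',(R.inv()*Rt).as_rotvec())
if __name__=='__main__': go(*map(float,sys.argv[1:4]))
E
python3 d.py -245 2 44
```

```text
t 1.03 tool deck xy [ 85.2707 273.249 ] tip above deck 168.81 gap 33.9 F deck u,v,z 0.5397339898201151 -0.8341646634401325 -0.4855751638453174
delta mm [-388.7  177.8  124.8] rot [ 0.0006 -0.0003  0.2585]
```

>>> send_rows(targets=[35,-389,178,0,0,0,0.2585,35,-389,178,0,0,0,0.2585,35,-389,178,0,0,0,0.2585,35,-389,178,0,0,0,0.2585,35,-389,178,0,0,0,0.2585,35,-389,178,0,0,0,0.2585,35,-389,178,0,0,0,0.2585,35,-389,178,125,0,0,0.2585,35,-389,178,125,0,0,0.2585,35,-389,178,125,0,0,0.2585])

```text
time_s: 1.87
ee_pos: [0.5281, -0.1369, 0.3195]
ee_rot: [0.001, 0.778, 0.628, 0.0]
wrist_force: [0.9, 0.7, -0.3]
finger_gap: 0.0327
```

```bash
python3 d.py -245 2 10
```

```text
t 1.87 tool deck xy [-209.8796   27.6443] tip above deck 83.52 gap 32.7 F deck u,v,z 0.8331719088504016 -0.7314100333374388 -0.3342625911621039
delta mm [-35.2  25.4  73.6] rot [0.0016 0.0002 0.0048]
```

>>> send_rows(targets=[35,-35,25,0,0.002,0,0.005,35,-35,25,0,0.002,0,0.005,35,-35,25,30,0.002,0,0.005,35,-35,25,50,0.002,0,0.005,35,-35,25,60,0.002,0,0.005,35,-35,25,74,0.002,0,0.005,35,-35,25,74,0.002,0,0.005,35,-35,25,74,0.002,0,0.005,35,-35,25,74,0.002,0,0.005,35,-35,25,74,0.002,0,0.005])

```text
time_s: 2.7
ee_pos: [0.5452, -0.1745, 0.2479]
ee_rot: [0.0, 0.78, 0.626, -0.0]
wrist_force: [0.4, -0.1, 0.4]
finger_gap: 0.0323
```

Run:
```python
from d import *
go(-245,2,1)
for c in ('top','scene','wrist'): snap(c,c+'1.png')
im=[cv2.imread(f'pics/{c}1.png') for c in ('top','scene')]
a=cv2.resize(im[0][120:260,220:440],None,fx=3.4,fy=2.1*1.0) if 0 else cv2.resize(im[0][130:260,220:440],None,fx=2.2,fy=2.2)
b=cv2.resize(im[1][130:270,200:420],None,fx=2.2,fy=2.2)
cv2.imwrite('pics/c1.png',np.vstack([a,b]))
```

```text
t 2.7 tool deck xy [-242.8585    2.7767] tip above deck 11.92 gap 32.3 F deck u,v,z -0.015738500927334073 -0.39583542666351906 0.4311354628884669
delta mm [-2.1  0.8 10.9] rot [0.0004 0.0005 0.0009]
```

View pics/c1.png

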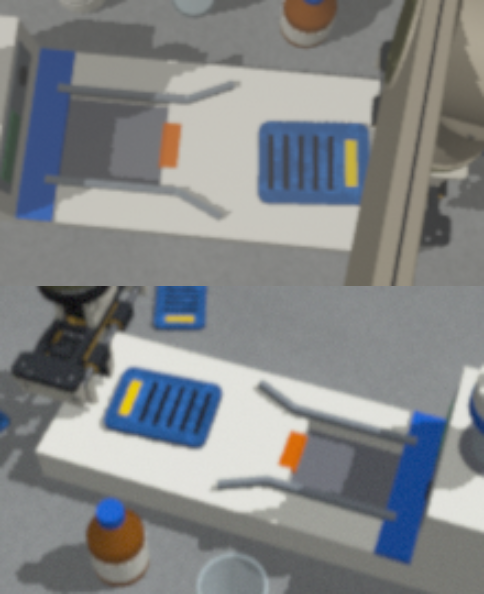

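The crop shows the fingers just behind the plate's rear edge and clear of it, and the bottle is clear. I'll lower to the deck and probe its height.

>>> send_rows(targets=[35,-2,1,4,0,0,0,35,-2,1,8,0,0,0,35,-2,1,9,0,0,0,35,-2,1,9,0,0,0,35,-2,1,10,0,0,0,35,-2,1,10,0,0,0,35,-2,1,10.5,0,0,0,35,-2,1,10.5,0,0,0,35,-2,1,10.5,0,0,0,35,-2,1,10.5,0,0,0])

```text
time_s: 3.68
ee_pos: [0.5451, -0.1766, 0.2364]
ee_rot: [-0.001, 0.78, 0.626, -0.001]
wrist_force: [-3.9, 0.7, 8.4]
finger_gap: 0.0327
```

```bash
python3 d.py -140 2 1.5
```

```text
t 3.68 tool deck xy [-244.9553    2.4169] tip above deck 0.4 gap 32.7 F deck u,v,z -0.17961842392588567 4.001754235984325 8.385118984850722
delta mm [105.    0.5  -1.1] rot [-0.0021  0.0001  0.0008]
```

Deck contact shows at +0.4 mm. I'll raise 1 mm and push.

>>> send_rows(targets=[35,0,0,-1.2,0,0,0,35,8,0,-1.2,0,0,0,35,16,0,-1.2,0,0,0,35,25,0,-1.2,0,0,0,35,35,0,-1.2,0,0,0,35,46,0,-1.2,0,0,0,35,57,0,-1.2,0,0,0,35,68,0,-1.2,0,0,0,35,79,0,-1.2,0,0,0,35,88,0,-1.2,0,0,0])

```text
time_s: 4.52
ee_pos: [0.5643, -0.0891, 0.2367]
ee_rot: [-0.001, 0.779, 0.626, -0.001]
wrist_force: [-0.7, -0.9, -0.1]
finger_gap: 0.0324
```

Run:
```python
from d import *
go(-90,2,1.5)
im=[snap(c)['img'][:,:,::-1] for c in ('top','scene')]
a=cv2.resize(im[0][130:260,220:440],None,fx=2.2,fy=2.2)
b=cv2.resize(im[1][130:270,200:420],None,fx=2.2,fy=2.2)
cv2.imwrite('pics/c2.png',np.vstack([a,b]))
```

```text
t 4.52 tool deck xy [-155.364    2.629] tip above deck 0.74 gap 32.4 F deck u,v,z -0.9929780800999322 0.4483997322906619 -0.10149982476490121
delta mm [65.4  0.7 -0.8] rot [-0.0023 -0.0002  0.0013]
```

View pics/c2.png

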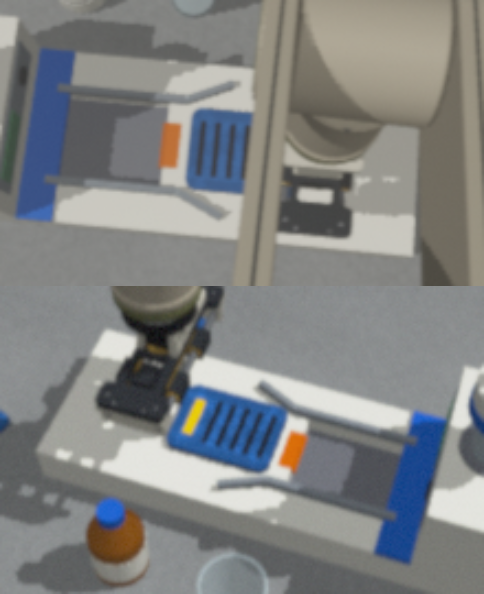

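The plate is straight and entering the flare. Pushing on.

>>> send_rows(targets=[35,8,0,-0.3,0,0,0,35,16,0,-0.3,0,0,0,35,24,0,-0.3,0,0,0,35,32,0,-0.3,0,0,0,35,40,0,-0.3,0,0,0,35,48,0,-0.3,0,0,0,35,56,0,-0.3,0,0,0,35,64,0,-0.3,0,0,0,35,70,0,-0.3,0,0,0,35,75,0,-0.3,0,0,0])

```text
time_s: 5.45
ee_pos: [0.5805, -0.0166, 0.2372]
ee_rot: [-0.001, 0.78, 0.626, -0.001]
wrist_force: [0.3, -0.8, -0.9]
finger_gap: 0.0326
```

```bash
python3 d.py -30 2 1.5
```

```text
t 5.45 tool deck xy [-81.1035   2.553 ] tip above deck 1.18 gap 32.6 F deck u,v,z -0.7034913220695185 -0.41501147839309804 -0.8684375778760477
delta mm [51.1  0.6 -0.3] rot [-0.002   0.      0.0011]
```

>>> send_rows(targets=[35,5,0,0,0,0,0,35,10,0,0,0,0,0,35,15,0,0,0,0,0,35,20,0,0,0,0,0,35,25,0,0,0,0,0,35,30,0,0,0,0,0,35,35,0,0,0,0,0,35,39,0,0,0,0,0,35,43,0,0,0,0,0,35,46,0,0,0,0,0])

```text
time_s: 6.28
ee_pos: [0.5902, 0.028, 0.237]
ee_rot: [-0.001, 0.78, 0.626, -0.001]
wrist_force: [-1.0, -0.6, -0.6]
finger_gap: 0.0323
```

Run:
```python
from d import *
go(-10,2,1.2)
im=snap('scene')['img'][:,:,::-1]
cv2.imwrite('pics/c3.png',cv2.resize(im[130:270,240:440],None,fx=3.5,fy=3.5))
```

```text
t 6.28 tool deck xy [-35.4071   2.7002] tip above deck 0.96 gap 32.3 F deck u,v,z -0.7852429489898078 0.8820716557593006 -0.6254915670403413
delta mm [25.4  0.7 -0.2] rot [-0.0024 -0.0001  0.0008]
```

View pics/c3.png

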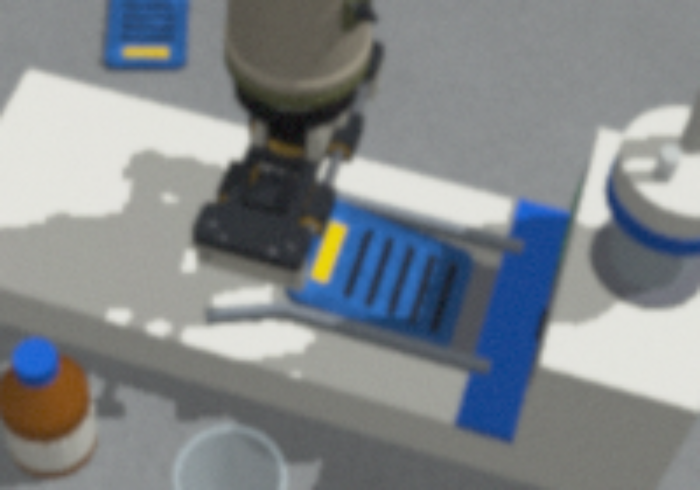

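The plate lies between the rails with its front tipped into the well. Pushing on towards the lip, more slowly.

>>> send_rows(targets=[35,3,0,0,0,0,0,35,6,0,0,0,0,0,35,9,0,0,0,0,0,35,12,0,0,0,0,0,35,15,0,0,0,0,0,35,18,0,0,0,0,0,35,21,0,0,0,0,0,35,23,0,0,0,0,0,35,25,0,0,0,0,0,35,25,0,0,0,0,0])

```text
time_s: 7.17
ee_pos: [0.5957, 0.0523, 0.2372]
ee_rot: [-0.001, 0.78, 0.626, -0.001]
wrist_force: [-0.4, 0.1, 0.3]
finger_gap: 0.0326
```

```bash
python3 d.py -4 2 1.0
```

```text
t 7.17 tool deck xy [-10.5316   2.5907] tip above deck 1.23 gap 32.6 F deck u,v,z 0.016494789633329125 0.39136267442543166 0.3035484455897003
delta mm [6.5 0.6 0.2] rot [-0.0019 -0.0001  0.001 ]
```

>>> send_rows(targets=[35,0.5,0,0.1,0,0,0,35,1,0,0.2,0,0,0,35,1.5,0,0.2,0,0,0,35,2,0,0.2,0,0,0,35,2.5,0,0.2,0,0,0,35,3,0,0.2,0,0,0,35,3.5,0,0.2,0,0,0,35,4,0,0.2,0,0,0,35,4.5,0,0.2,0,0,0,35,4.5,0,0.2,0,0,0])

```text
time_s: 8.0
ee_pos: [0.5965, 0.0562, 0.2369]
ee_rot: [-0.001, 0.78, 0.626, -0.001]
wrist_force: [0.6, -1.4, 0.3]
finger_gap: 0.0324
```

Run:
```python
from d import *
go(-2,2,1.0)
im=snap('scene')['img'][:,:,::-1]
cv2.imwrite('pics/c4.png',cv2.resize(im[160:260,300:420],None,fx=5,fy=5))
```

```text
t 8.0 tool deck xy [-6.5538  2.6128] tip above deck 0.89 gap 32.4 F deck u,v,z -1.2781591075842245 -0.8827780927188088 0.32467442517208156
delta mm [ 4.6  0.6 -0.1] rot [-0.0022  0.0005  0.0007]
```

View pics/c4.png

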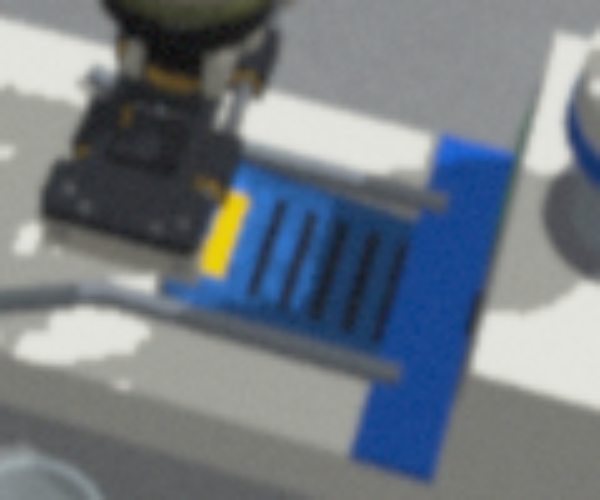

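The front edge is passing under the lip and the force is still low. I'll creep on until the force rises.

>>> send_rows(targets=[35,0.4,0,0,0,0,0,35,0.8,0,0,0,0,0,35,1.2,0,0,0,0,0,35,1.6,0,0,0,0,0,35,2.0,0,0,0,0,0,35,2.4,0,0,0,0,0,35,2.8,0,0,0,0,0,35,3.2,0,0,0,0,0,35,3.5,0,0,0,0,0,35,3.5,0,0,0,0,0])

```text
time_s: 8.88
ee_pos: [0.597, 0.0575, 0.2367]
ee_rot: [0.0, 0.78, 0.626, -0.003]
wrist_force: [-3.2, -14.5, 2.0]
finger_gap: 0.0326
```

```bash
python3 d.py -2 2 1
```

```text
t 8.88 tool deck xy [-5.1918  2.4695] tip above deck 0.69 gap 32.6 F deck u,v,z -14.864208229346493 -0.04312264916807509 1.9981771183836625
delta mm [ 3.2  0.5 -0.3] rot [-0.0029  0.0047 -0.0001]
```

>>> send_rows(targets=[35,0.3,0,0,0,0,0,35,0.6,0,0,0,0,0,35,0.9,0,0,0,0,0,35,1.2,0,0,0,0,0,35,1.5,0,0,0,0,0,35,1.5,0,0,0,0,0,35,1.5,0,0,0,0,0,35,1.5,0,0,0,0,0,35,1.5,0,0,0,0,0,35,1.5,0,0,0,0,0])

```text
time_s: 9.72
ee_pos: [0.5971, 0.0579, 0.2366]
ee_rot: [0.001, 0.78, 0.626, -0.004]
wrist_force: [-5.2, -19.5, 2.1]
finger_gap: 0.0323
```

```bash
python3 d.py -2 2 1
```

```text
t 9.72 tool deck xy [-4.6949  2.4031] tip above deck 0.63 gap 32.3 F deck u,v,z -20.179004761711 0.8461265374754655 2.1209886703147833
delta mm [ 2.7  0.4 -0.4] rot [-0.0033  0.0066 -0.0005]
```

At 20 N the tip barely moves any further (the TCP's 0.5 mm is mostly tool tilt), so this is a hard stop and the plate should be home. I'll back off, lift, close the fingers and look.

>>> send_rows(targets=[35,-2,0,0,0,0,0,35,-6,0,0,0,0,0,35,-14,0,0,0,0,0,35,-25,0,-5,0,0,0,0,-40,0,-20,0,0,0,0,-60,0,-45,0,0,0,0,-80,0,-60,0,0,0,0,-100,0,-60,0,0,0,0,-100,0,-60,0,0,0,0,-100,0,-60,0,0,0])

```text
time_s: 10.55
ee_pos: [0.5761, -0.0376, 0.2977]
ee_rot: [-0.0, 0.78, 0.625, -0.0]
wrist_force: [-0.3, 0.4, -0.1]
finger_gap: 0.0009
```

Run:
```python
from d import *
go(24,0,15)
for c,roi in (('top',(slice(140,250),slice(220,340))),('scene',(slice(160,260),slice(300,420)))):
    s=snap(c); im=s['img'][:,:,::-1]
    cv2.imwrite(f'pics/{c}5.png',cv2.resize(im[roi],None,fx=4,fy=4,interpolation=cv2.INTER_CUBIC))
    for k,z in (('orange',.05),('yellow',.053)):
        for i,st,cc,p in blobs(masks(s['img'])[k],10):
            q=deck(ray(s,cc,z))[0]
            if abs(q[0])<80 and abs(q[1])<40: print(c,k,st[4],cc,q)
cv2.imwrite('pics/c5.png',np.vstack([cv2.imread('pics/top5.png'),cv2.imread('pics/scene5.png')])[:840])
a=cv2.imread('pics/top5.png');b=cv2.imread('pics/scene5.png')
cv2.imwrite('pics/c5.png',cv2.resize(np.hstack([a[:400],b]),(800,333)))
```

```text
t 10.55 tool deck xy [-102.5589    2.2869] tip above deck 61.72 gap 0.9 F deck u,v,z 0.2953891814791249 0.3656471927977256 -0.1245005645825705
delta mm [126.5   2.2  46.8] rot [-0.0009 -0.0005 -0.0013]
top yellow 85 [284.7176 195.1882] [22.3348  3.3536]
scene orange 81 [332.3951 203.9877] [-5.7692  0.5867]
scene yellow 77 [344.1948 206.5455] [24.1108  0.8368]
```

View pics/c5.png

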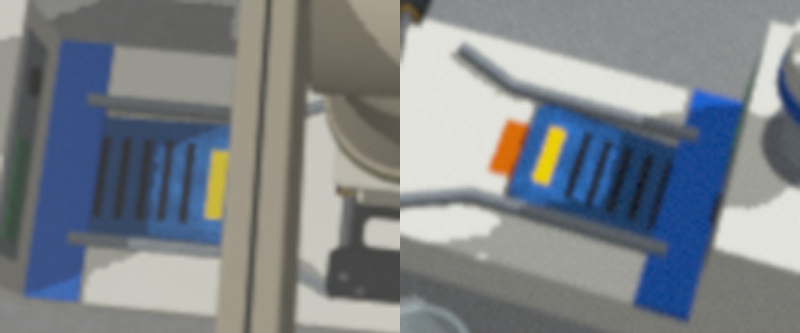

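The plate is home: the stripe is at deck x ≈ 23 mm (expected 22–24), the front is under the lip and the rear sits beside the catch. Moving the closed fingers over the stripe.

>>> send_rows(targets=[0,40,2,0,0,0,0,0,80,2,0,0,0,0,0,110,2,0,0,0,0,0,126,2,0,0,0,0,0,126,2,5,0,0,0,0,126,2,25,0,0,0,0,126,2,40,0,0,0,0,126,2,47,0,0,0,0,126,2,47,0,0,0,0,126,2,47,0,0,0])

```text
time_s: 11.48
ee_pos: [0.605, 0.0859, 0.2495]
ee_rot: [-0.001, 0.78, 0.626, -0.001]
wrist_force: [-0.8, -0.1, 0.2]
finger_gap: 0.0004
```

```bash
python3 d.py 23 0 -8.5
```

```text
t 11.48 tool deck xy [24.3441  0.8242] tip above deck 13.47 gap 0.4 F deck u,v,z -0.21912246357760273 0.7260625905957587 0.19639944475039206
delta mm [-1.3  0.9 22. ] rot [-0.0034  0.0004  0.0007]
```

>>> send_rows(targets=[0,-1,1,6,0,0,0,0,-1,1,9,0,0,0,0,-1,1,11,0,0,0,0,-1,1,13,0,0,0,0,-1,1,15,0,0,0,0,-1,1,17,0,0,0,0,-1,1,18.5,0,0,0,0,-1,1,20,0,0,0,0,-1,1,21.5,0,0,0,0,-1,1,22.5,0,0,0])

```text
time_s: 12.32
ee_pos: [0.6059, 0.085, 0.2279]
ee_rot: [-0.001, 0.78, 0.626, -0.001]
wrist_force: [-6.4, -0.3, 13.4]
finger_gap: 0.0006
```

```bash
python3 d.py 23 0 -8.5
```

```text
t 12.32 tool deck xy [23.6322 -0.3389] tip above deck -8.11 gap 0.6 F deck u,v,z -1.6940041705615094 6.143673099941817 13.445638609041657
delta mm [-0.6 -0.3  0.4] rot [-0.0024  0.      0.0007]
```

The tip is at -8.1 mm, i.e. -8.5 mm from the probed deck height, which matches seated, at 13 N. I'll press a little harder to make sure, then lift away and clear the view.

>>> send_rows(targets=[0,0,0,1,0,0,0,0,0,0,1.5,0,0,0,0,0,0,1.5,0,0,0,0,0,0,1.5,0,0,0,0,0,0,-1,0,0,0,0,0,0,-10,0,0,0,0,0,0,-30,0,0,0,0,0,0,-60,0,0,0,0,-20,0,-90,0,0,0,0,-60,0,-90,0,0,0])

```text
time_s: 13.15
ee_pos: [0.5956, 0.0287, 0.3253]
ee_rot: [0.002, 0.778, 0.628, 0.004]
wrist_force: [2.6, -1.1, 1.3]
finger_gap: 0.0004
```

>>> send_rows(targets=[0,-40,0,0,0,0,0,0,-80,0,0,0,0,0,0,-120,0,0,0,0,0,0,-160,0,0,0,0,0,0,-160,0,0,0,0,0,0,-160,0,0,0,0,0,0,-160,0,0,0,0,0,0,-160,0,0,0,0,0,0,-160,0,0,0,0,0,0,-160,0,0,0,0,0])

```text
time_s: 13.98
ee_pos: [0.559, -0.1286, 0.3175]
ee_rot: [-0.001, 0.779, 0.627, -0.001]
wrist_force: [-0.9, 1.2, 0.1]
finger_gap: 0.0006
```

Run:
```python
from d import *
state()
ims=[]
for c,roi in (('top',(slice(90,250),slice(220,400))),('scene',(slice(160,320),slice(230,410)))):
    s=snap(c); im=s['img'][:,:,::-1]
    ims.append(cv2.resize(im[roi],(400,356),interpolation=cv2.INTER_CUBIC))
    for k,z in (('orange',.05),('yellow',.0415)):
        for i,st,cc,p in blobs(masks(s['img'])[k],10):
            q=deck(ray(s,cc,z))[0]
            if abs(q[0])<80 and abs(q[1])<40: print(c,k,st[4],cc,q,cv2.minAreaRect((ray(s,p,z)[:,:2]*1000).astype(np.float32))[1])
cv2.imwrite('pics/c6.png',np.hstack(ims))
```

```text
t 13.98 tool deck xy [-195.0628   -0.7302] tip above deck 81.47 gap 0.6 F deck u,v,z 0.9977910185554543 1.1853550730679803 0.08709295388322247
top yellow 83 [285.3494 195.6988] [22.1282  2.213 ] (10.662383079528809, 45.25897216796875)
scene orange 98 [332.9286 204.2143] [-4.3328  0.3742] (16.35023307800293, 43.09693908691406)
scene yellow 78 [343.7308 208.5641] [23.378  2.314] (11.697629928588867, 48.04145812988281)
```

View pics/c6.png

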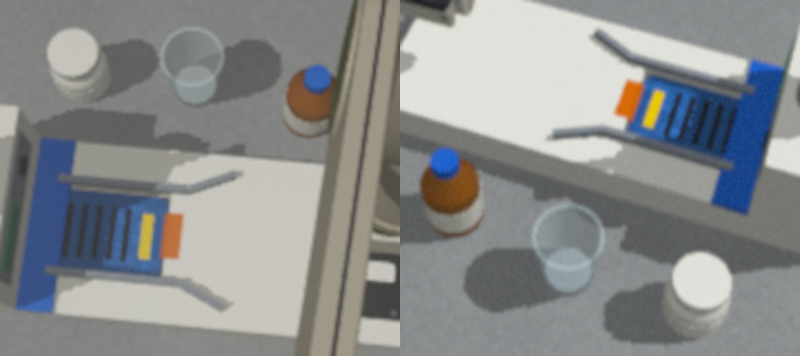

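Both views show the plate flat in the well with the orange catch fully out again (16.4 mm wide, 17 at the start). The two views place the stripe within 1.3 mm of each other at the seated height. The bottle, beaker and jar stand as before, so I'm handing in.

```bash
python3 -c "
from rig import env; print(env.finish_job())"
```

```text
the job is handed in; nothing more can be done
None
```

The drip plate is seated in its well under the orange catch, and I handed the job in at about 14 s of the 46 s allowed. I pushed it along the deck with two spread fingers until its front stopped hard under the lip, at about 20 N. Then I pressed down on the yellow stripe with closed fingers.

- **Seating depth:** while pressing, the fingertips stopped 8.5 mm below the deck height I had probed, which matches the seated depth. The force was about 13 N, and I pressed slightly harder before lifting.
- **Catch:** in the last pictures it measures 16.4 mm wide, against 17 mm at the start, so it has sprung back out.
- **Plate position:** the two cameras place the stripe within about 1.3 mm of each other at the seated height. It reads 22–23 mm past the sill, as expected.
- **Bystanders:** the bottle, beaker and jar look unmoved. I checked them by eye and did not measure them.
- **Disagreement:** before the press, the two views differed by about 2.5 mm sideways on the stripe. I put this down to the height I assumed for the tilted plate, and it was gone once the plate was seated.

No other check failed.

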